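Seat the coder's cover plate on its pins and fold the guard down

ROBOT

A 6-joint arm with a two-finger parallel gripper is mounted at the origin on the work surface. World frame = base frame: x ahead of the robot, y to its left, z up, the work surface at z = 0. Lengths are in m, angles in rad, forces in N, time in s.
With the tool pointing down it reaches from about 0.35 to 0.775 m from the base axis. Payload 7.3 kg.
Tool frame: the origin (TCP) lies on the front face of the gripper's body, between the roots of the fingers; the fingertips stand 66 mm ahead of it and the grasp point (between the pads) lies 47 mm ahead of it; z points along the fingers, y is the line along which they close (so a half turn about z gives the same grasp; the last joint's range is limited). The gripper opens to 92 mm and grips with 3 to 60 N. Pads are 19 mm wide; open, the fingers measure 130 mm over their backs; the gripper's body (75 mm by 190 mm) begins 47 mm behind the grasp point.
Start: joints at [-1.422, 0.342, 1.524, -0, 1.275, -0.146], TCP at [0.153, -0.502, 0.292] pointing down, gripper open.
Joint ranges: [-2.53, 2.53], [-0.77, 2.02], [0.04, 2.7], [-1, 4.14], [0.28, 2.66], [-3.11, 3.11]. Speed limits (rad/s): [2.57, 2.57, 3.14, 3.14, 3.14, 3.14].

INTERFACE

Orientations are given as a unit quaternion [x, y, z, w].
In Python, from station import r, vision gives the robot as it stands.
- The arm moves only by the shell command python3 -m crank 'ROWS' [FORCE]. ROWS is JSON, a list of rows, each a list of 7 numbers: the shift along the tool's x, y, z scaled (see below), then the turn, a rotation vector about the tool's x, y, z scaled (see below), then the opening, from 0 (shut) to 1 (fully open). A call has 1 to 5 rows; each row is the pose to reach, as a shift and turn from the pose commanded when the call began, along the tool's axes at that moment; what a row does not reach only later rows make up. The controller multiplies each number of a shift by 0.75 m and each number of a turn by 45 degrees. A row lasts 1/12 s, in which the tool goes at most 41.7 mm and 7.16 degrees, less where a joint would pass 70% of its speed; a pose out of reach is approached as far as the arm can. A call with a number of a shift or a turn outside -1 to 1 is refused whole. A call with a gripper value outside its range is refused whole. The fingers move at their own pace and stop on an object; FORCE is the grip in N (left out, the last holds). Time passes only in rows, so rows that repeat a pose let the fingers close. It gives the time, the measured TCP pose, the force, the opening and the grip force at its end, in the units of the state.
- r.state(): the state, without advancing time (a new reading comes with each control period).
- vision.grab_frame(name): name is "scene" or "top" or "wrist"; returns a dict with "frame" (384x512x3 uint8, red, green, blue), "range_z" (384x512 float32, m along the optical axis (not along the pixel's ray), 0 where there is no reading), "K" (3x3 intrinsics, pixels), "T" (4x4, takes a point from camera to world coordinates); the wrist camera has in their place "tool_from_camera" (4x4, takes a point from camera to tool coordinates, whose origin is the TCP and whose axes are the flange's). Camera axes: x right, y down, z forward; pixel columns grow to the right and rows downward; lengths in m; the calibration is good to about 2 mm. The wrist camera is an equidistant fisheye: a pixel r from the principal point sees the ray r / f radians off the axis. A picture is of the moment at which its call begins: read the wrist's pose just before it.
- r.sign_off(): hands the job in; it is judged then, once.
The state is a dict: "t": time; "joint_pos": joint angles; "joint_vel": joint speeds; "joint_efforts": joint torques, N m; "tool_pos": TCP position; "eef_rot": TCP orientation; "force": force on the tool from outside, world axes, zero at the start; "wrist_torque": the same for the moment, N m; "width": opening from 0.0 (shut) to 1.0 (fully open); "grip_force": force on a finger pad.
Only numpy, scipy, OpenCV 4.12 (cv2) and the standard library are available. Lean on these libraries where they do the work, as an engineer would, in place of code of your own. Each camera call takes 0.05 s, during which the arm holds its last target. There are 200 camera calls.

TASK

The cover plate of the tin coder's drive box has been left askew, perched on top of its four pins. Slide it into the corner between the two raised fences so that all four holes drop over the pins and it lies flush on the box, and then fold the hinged guard all the way down over it. Leave the tins and the other things around the box where they are.

Things in the scene. Friction and masses are not known exactly. Their poses are not given: they have to be found in the camera images.
- drivebox: Drive box: fixed bare-steel box, 140 (x) x 190 (y) x 70 mm high, on the table at a varying place and yaw, with a 40 x 60 mm opening in the middle of its flat top (the deck). Origin: centre of its underside; z up. The deck has four pins and two fences (far, +x, and left, +y); its other sides (-x, towards the robot, and -y) are open. The guard is hinged on the +y side.
- pin (a point): Top of the pin at x = -30, y = -42 mm of the drive box. The four pins, 10 mm across with tapered tops, stand 10 mm above the deck at x = +-30, y = +-42 mm.
- far_fence (a point): Top of the far fence's inner face: a bar along the box's y (from y = -75 to +55 mm), 18 mm high above the deck, inner face at x = +55.5 mm. With the cover's edges against both fences its holes are over the pins.
- left_fence (a point): Top of the left fence's inner face: a bar along the box's x (from x = -45 to +45 mm), 18 mm high above the deck, inner face at y = +80.5 mm.
- drivebox_deck (a point): Centre of the drive box's deck (the flat top), 70 mm above the table; axes as the drive box. The seated cover's origin lies here with the same yaw, and the pins then show 5 mm above the cover.
- cover: Cover plate: loose flat aluminium plate, 110 (x) x 160 (y) x 5 mm, about 0.25 kg, with four 15 mm through holes at x = +-30, y = +-42 mm. Origin: centre of its underside; x, y along its sides. Starts on the pins' tops (underside 10 mm above the deck), 10 to 18 mm off home towards the box's -x, 20 to 32 mm towards its -y, and a few degrees askew.
- guard (a joint): Angle of the guard (rad): 0 is folded down level over the cover (its stop), about 1.57 is standing upright, 2.0 is its stop leaning back (towards +y). A stiff hinge: it stays where it is left (about 2 N at its free edge moves it). Starts at 1.25 to 1.7.
- guard_hinge (a point): Middle of the guard's hinge line, which runs along the drive box's x at y = +95 mm, 22 mm above the deck.
- guard_edge (a point): Middle of the guard's free edge. The guard: flat grey panel, 110 mm wide (along the box's x), 110 mm from hinge to free edge, 4 mm thick, with a black rubber bar (90 x 12 mm, 13 mm deep) across its inner face, 85 mm from the hinge. Down, it points to the box's -y, the bar 2 mm above the seated cover; it cannot close on a cover still on top of the pins.
- tin_a: Loose gold-coloured flat fish tin with a ring pull, 60 x 105 x 22 mm, lying beside the drive box. Origin: centre of its underside. Leave alone.
- tin_b: A second such tin, on the far side of the drive box. Leave alone.
- pack: Loose paper-wrapped tin, white with a yellow panel, 62 x 108 x 24 mm, lying on the table. Origin: centre of its underside. Leave alone.
- tape_roll: Loose roll of tan tape lying flat, 90 mm across, 24 mm high. Origin: centre of its underside. Leave alone.
- scraper: Loose spatula-like scraper, 200 mm long, lying on the table. Leave alone.
- spray: Loose white bottle standing on the table, 64 mm across, 170 mm high. Origin: centre of its underside. Leave alone.
There are look-alikes about, which are no part of the job. Of the things shaped like the cover, the aluminium one is meant.

How it is judged:
On the way, in this order (a step that is already met when the one before it is completed fails the run):
1. the cover is seated: all four holes over the pins, flat on the deck (z of cover in the frame of drivebox_deck between -0.003 and 0.0025 m and x of cover in the frame of drivebox_deck between -0.005 and 0.005 m and y of cover in the frame of drivebox_deck between -0.005 and 0.005 m and angle between the x axis of cover and the x axis of drivebox_deck, either way round below 0.07 rad and angle between cover's own z axis and vertical below 0.03 rad), for 0.3 s.
2. the guard is folded down (value of joint guard below 0.06 rad), for 0.2 s.
At the end, for the whole second after the job is handed in: The cover lies on the deck over all four pins (underside within 2.5 mm of the deck, within 5 mm of home along each side, within 0.07 rad of the box's yaw, tilted less than 0.03 rad), the guard is down (within 0.06 rad of its stop), and both are at rest (all of step 1 and value of joint guard below 0.06 rad and linear speed of cover below 0.02 m/s and velocity of joint guard between -0.05 and 0.05 rad/s); the robot touches nothing.
It fails at once if a bystander (tin, pack, tape roll, scraper or bottle) is moved by more than 25 mm (distance of any of tin_a, tin_b, pack, tape_roll, scraper, spray from where it was at the start of the episode above 0.025 m).
It also fails if it takes over 61 s, if anything falls off the work surface, if the arm or the gripper's body presses on something with over 40 N, if the wrist force passes 120 N, or if a joint passes its speed limit or range.

## Working session

There is one attempt and no reset: what is moved stays moved. The work goes in short steps, Python scripts to look and compute and a shell command to move; the robot and the scene stay as the last step left them, time stands still between calls to the robot, and variables do not carry over. Pictures are saved under pics/ and viewed, at most 10 in all, crops included, and the job is handed in when it is done.

```bash
ls; mkdir -p pics
python3 - <<'E'
from station import r, vision
import cv2,numpy as np
s=r.state();print(s)
for n in("scene","top"):
    d=vision.grab_frame(n);np.savez("pics/%s0.npz"%n,**d)
    print(n,d["K"].tolist(),d["T"].round(4).tolist())
    cv2.imwrite("pics/%s0.png"%n,cv2.resize(d["frame"][:,:,::-1],(800,600)))
E
```

```text
pics
{'t': 0.0, 'joint_pos': array([-1.42204139e+00,  3.42719743e-01,  1.52501791e+00, -9.01387602e-06,
        1.27542111e+00, -1.46010614e-01]), 'joint_vel': array([ 0.00020059, -0.00037143, -0.0009036 ,  0.00092646,  0.00019095,
       -0.00101636]), 'joint_efforts': array([ 1.41525859e-03, -4.31232297e+01, -2.44225538e+01,  7.18342862e-02,
        5.59650629e-02, -1.44923843e-04]), 'tool_pos': array([ 0.15248749, -0.50203893,  0.29154613]), 'eef_rot': array([ 9.89158308e-01,  1.46851041e-01, -5.38519381e-06, -7.83044668e-04]), 'force': array([-0.1502038 , -0.41863175,  0.70078036]), 'wrist_torque': array([-0.02935828, -0.00069745,  0.0013686 ]), 'grip_force': 0.0, 'width': 1.0009984095331337}
scene [[407.6881639759249, 0.0, 250.72990020081133], [0.0, 407.6881639759249, 197.5702202811813], [0.0, 0.0, 1.0]] [[0.1308, 0.6317, -0.7641, 1.2441], [0.9914, -0.0843, 0.1, -0.2339], [-0.0012, -0.7706, -0.6373, 0.6659], [0.0, 0.0, 0.0, 1.0]]
top [[450.8296475143477, 0.0, 254.24219773699616], [0.0, 450.8296475143477, 188.72922646352714], [0.0, 0.0, 1.0]] [[0.0274, -0.9986, 0.0461, 0.4624], [-0.9995, -0.0266, 0.0161, -0.1378], [-0.0149, -0.0465, -0.9988, 1.3808], [0.0, 0.0, 0.0, 1.0]]
```

View pics/scene0.png

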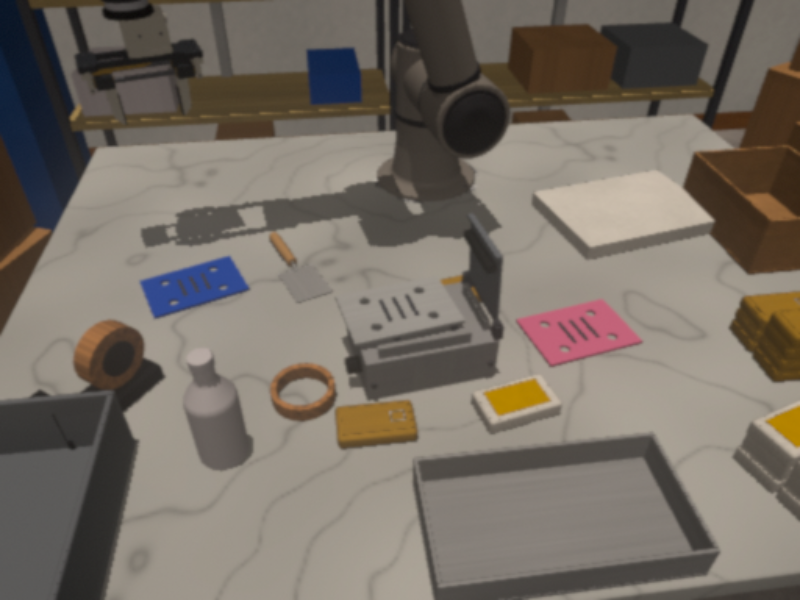

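View pics/top0.png

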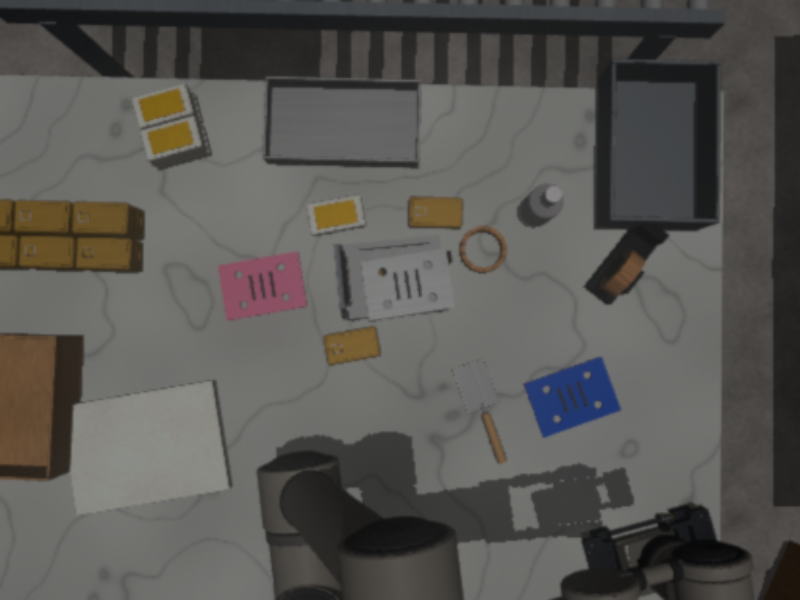

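The top view shows the box around (395,280), with the aluminium cover on it and the guard upright at its left, (345,285). Tin_a is near (352,346), tin_b near (435,212), the pack near (337,215) and the tape roll near (483,250). I'll use the point clouds for rough poses.

```bash
cat > h.py <<'E'
import numpy as np,cv2
def cloud(d):
    z=d["range_z"];K=d["K"];v,u=np.indices(z.shape)
    p=np.stack([(u-K[0,2])/K[0,0]*z,(v-K[1,2])/K[1,1]*z,z],-1)
    P=p@d["T"][:3,:3].T+d["T"][:3,3]; P[z==0]=np.nan; return P
def rect(P):
    (c,s,a)=cv2.minAreaRect((P[:,:2]*1000).astype(np.float32)); return np.round(c,1),np.round(s,1),round(a,2)
E
python3 - <<'E'
from h import *
for n in("top","scene"):
    d=dict(np.load("pics/%s0.npz"%n));P=cloud(d);f=d["frame"].astype(int)
    roi=(P[...,0]>.35)&(P[...,0]<.62)&(P[...,1]>-.35)&(P[...,1]<.1)
    Z=P[...,2]
    print(n,"table z",np.nanmedian(Z[roi&(Z<.015)]))
    h=np.histogram(Z[roi&(Z>.03)],np.arange(.03,.25,.005));print(list(zip((h[1][:-1]*1000).round(),h[0])))
    for lo,hi in((.076,.087),(.087,.097),(.1,.25),(.04,.25)):
        m=(roi&(Z>lo)&(Z<hi)).astype(np.uint8)
        k,L,S,C=cv2.connectedComponentsWithStats(m)
        for i in range(1,k):
            if S[i,4]>25: q=P[L==i];print(lo,hi,S[i],rect(q),"z",np.median(q[:,2]).round(4),q.max(0).round(3),q.min(0).round(3))
E
```

```text
top table z 9.746178680103412e-05
[(np.float64(30.0), np.int64(9)), (np.float64(35.0), np.int64(4)), (np.float64(40.0), np.int64(7)), (np.float64(45.0), np.int64(13)), (np.float64(50.0), np.int64(5)), (np.float64(55.0), np.int64(5)), (np.float64(60.0), np.int64(22)), (np.float64(65.0), np.int64(410)), (np.float64(70.0), np.int64(372)), (np.float64(75.0), np.int64(107)), (np.float64(80.0), np.int64(1013)), (np.float64(85.0), np.int64(1004)), (np.float64(90.0), np.int64(87)), (np.float64(95.0), np.int64(5)), (np.float64(100.0), np.int64(2)), (np.float64(105.0), np.int64(1)), (np.float64(110.0), np.int64(0)), (np.float64(115.0), np.int64(0)), (np.float64(120.0), np.int64(0)), (np.float64(125.0), np.int64(0)), (np.float64(130.0), np.int64(0)), (np.float64(135.0), np.int64(1)), (np.float64(140.0), np.int64(0)), (np.float64(145.0), np.int64(0)), (np.float64(150.0), np.int64(0)), (np.float64(155.0), np.int64(0)), (np.float64(160.0), np.int64(0)), (np.float64(165.0), np.int64(1)), (np.float64(170.0), np.int64(1)), (np.float64(175.0), np.int64(22)), (np.float64(180.0), np.int64(77)), (np.floa
[... 3077 characters left out ...]
.087 0.097 [296 173  27  39 120] (array([549.5, -14.6]), array([134.7,  11.4]), 9.29) z 0.0936 [0.616 0.002 0.097] [ 0.483 -0.027  0.087]
0.087 0.097 [296 181  17  25  71] (array([548.4, -22.1]), array([90.4,  8.7]), 7.21) z 0.0877 [ 0.593 -0.013  0.09 ] [ 0.504 -0.031  0.087]
0.087 0.097 [279 211  23   6  51] (array([614.7, -67.7]), array([10.6, 49.6]), 7.63) z 0.0879 [ 0.62  -0.043  0.09 ] [ 0.608 -0.092  0.087]
0.1 0.25 [297 137  25  66 897] (array([549.3, -21.8]), array([111.8,  20.4]), 8.54) z 0.1745 [ 0.604 -0.004  0.203] [ 0.493 -0.036  0.1  ]
0.04 0.25 [ 214  137  109   99 4775] (array([ 550.9, -110.4]), array([147.3, 217.9]), 3.41) z 0.0847 [0.62  0.002 0.203] [ 0.474 -0.222  0.04 ]
```

Run:
```python
from h import *
d=dict(np.load("pics/scene0.npz"));P=cloud(d);Z=P[...,2]
def fit(q,t=.003):
    rng=np.random.default_rng(0);best=None
    for _ in range(300):
        a=q[rng.choice(len(q),3,0)];n=np.cross(a[1]-a[0],a[2]-a[0])
        if np.linalg.norm(n)<1e-6: continue
        n/=np.linalg.norm(n);k=abs((q-a[0])@n)<t
        if best is None or k.sum()>best.sum():best=k
    q=q[best];c=q.mean(0);return c,np.linalg.svd(q-c)[2][2],len(q)
roi=(P[...,0]>.585)&(P[...,0]<.66)&(P[...,1]>-.22)&(P[...,1]<.0)&(Z>.012)&(Z<.06)
c,n,k=fit(P[roi]);n*=np.sign(n[0]);print("front",c.round(4),n.round(3),k,"yaw",np.degrees(np.arctan2(n[1],n[0])))
q=P[roi];q=q[abs((q-c)@n)<.003];t=np.array([-n[1],n[0],0]);t/=np.linalg.norm(t)
s=(q-c)@t;e0,e1=np.percentile(s,[.5,99.5]);print("extent",e0,e1,(e1-e0))
n2=np.array([n[0],n[1],0]);n2/=np.linalg.norm(n2)
print("box centre",c+t*(e0+e1)/2-.07*n2)
roi=(P[...,0]>.48)&(P[...,0]<.62)&(P[...,1]>-.06)&(P[...,1]<.02)&(Z>.105)&(Z<.25)
for w in(P[roi],):
    c,n,k=fit(w);n*=-np.sign(n[1]);print("guard",c.round(4),n.round(3),k,"yaw",np.degrees(np.arctan2(n[0],-n[1])),"tilt z",n[2])
# far fence
for nm in("top","scene"):
    P=cloud(dict(np.load("pics/%s0.npz"%nm)));Z=P[...,2]
    roi=(P[...,0]>.595)&(P[...,0]<.64)&(P[...,1]>-.21)&(P[...,1]<-.04)&(Z>.0865)&(Z<.094)
    q=P[roi];l=np.polyfit(q[:,1],q[:,0],1);print(nm,"fence",len(q),np.degrees(np.arctan(-l[0])),q.mean(0),q[:,1].min(),q[:,1].max())
```

```text
front [ 0.6281 -0.0988  0.0365] [0.992 0.125 0.002] 1290 yaw 7.172411604944498
extent -0.09251845978388794 0.0962573916388716 0.18877585142275954
box centre [ 0.558453   -0.10571026  0.03653674]
guard [ 0.5577 -0.0155  0.154 ] [ 0.134 -0.988 -0.079] 602 yaw 7.6977078882576135 tilt z -0.079416748875456
top fence 108 -1.2616859050712048 [ 0.61453366 -0.12120601  0.08892675] -0.20026233892769862 -0.044602878341586105
scene fence 183 4.365012622196954 [ 0.61890669 -0.1104821   0.08786963] -0.1959275511680161 -0.04300558658611095
```

```bash
cat >> h.py <<'E'
from scipy.spatial.transform import Rotation as R
C=np.array([.5585,-.1057]);YAW=np.radians(7.3)
B=np.array([[np.cos(YAW),-np.sin(YAW)],[np.sin(YAW),np.cos(YAW)]])
def tobox(p): return np.r_[B.T@(p[:2]-C),p[2]]
def go(s,bx,by,z,yaw=0):
    """box-frame mm target (TCP), tool-x yaw relative to box (deg) -> row numbers"""
    t=np.r_[C+B@np.array([bx,by])/1000,z/1000];Rt=R.from_quat(s["eef_rot"])
    a=YAW+np.radians(yaw);G=R.from_matrix(np.array([[np.cos(a),np.sin(a),0],[np.sin(a),-np.cos(a),0],[0,0,-1]]))
    d=Rt.inv().apply(t-s["tool_pos"]);w=(Rt.inv()*G).as_rotvec()
    print("target",t.round(4),"row",(d/.75).round(4).tolist(),(np.degrees(w)/45).round(4).tolist())
def show(s): print("t",round(s["t"],2),"box mm",(tobox(s["tool_pos"])*1000).round(1),"F",np.r_[B.T@s["force"][:2],s["force"][2]].round(1),"yaw",np.degrees(np.arctan2(*R.from_quat(s["eef_rot"]).as_matrix()[[1,0],0])-YAW).round(2))
E
python3 -c "
from h import *;from station import r
s=r.state();show(s);go(s,-105,-30,292)"
```

```text
t 0.1 box mm [-453.  -341.6  291.6] F [ 0.9 -0.7 -0.8] yaw 9.59
target [ 0.4582 -0.1488  0.292 ] row [0.5268, -0.3323, 0.0] [-0.0017, -0.0001, 0.2132]
```

```bash
python3 -m crank '[[0.05,-0.03,0,0,0,0.1,1],[0.1,-0.06,0,0,0,0.213,1],[0.15,-0.095,0,0,0,0.213,1],[0.2,-0.126,0,0,0,0.213,1],[0.23,-0.145,0,0,0,0.213,1]]' 20
python3 -c "
from h import *;from station import r
s=r.state();show(s);go(s,-105,-30,292)"
```

```text
t: 0.52
tool_pos: [0.2869, -0.346, 0.2919]
eef_rot: [0.998, 0.064, -0.0, -0.0]
force: [0.6, -0.6, -0.3]
width: 0.999
grip_force: 0.0
t 0.52 box mm [-300.  -203.9  291.9] F [ 0.5 -0.7 -0.3] yaw -0.01
target [ 0.4582 -0.1488  0.292 ] row [0.2599, -0.2319, 0.0001] [-0.0011, 0.0001, -0.0003]
```

```bash
python3 -m crank '[[0.26,-0.232,0,0,0,0,1],[0.26,-0.232,0,0,0,0,1],[0.26,-0.232,0,0,0,0,1],[0.26,-0.232,0,0,0,0,1],[0.26,-0.232,0,0,0,0,1]]'
python3 -c "
from h import *;from station import r
s=r.state();show(s);go(s,-105,-30,180)"
```

```text
t: 0.93
tool_pos: [0.4234, -0.1889, 0.2921]
eef_rot: [0.998, 0.064, -0.0, -0.0]
force: [1.5, -1.3, 0.6]
width: 0.995
grip_force: 0.0
t 0.93 box mm [-144.6  -65.4  292.1] F [ 1.3 -1.4  0.6] yaw 0.0
target [ 0.4582 -0.1488  0.18  ] row [0.0528, -0.0471, 0.1495] [-0.0, 0.0003, 0.0]
```

```bash
python3 -m crank '[[0.053,-0.047,0,0,0,0,1],[0.053,-0.047,0.05,0,0,0,1],[0.053,-0.047,0.1,0,0,0,1],[0.053,-0.047,0.15,0,0,0,1],[0.053,-0.047,0.15,0,0,0,1]]'
python3 - <<'E'
from h import *;from station import r,vision
s=r.state();show(s);go(s,-105,-30,139.5)
d=vision.grab_frame("wrist");print(d["K"],d["tool_from_camera"].round(3).tolist());cv2.imwrite("pics/w1.png",cv2.resize(d["frame"][:,:,::-1],(800,600)))
E
```

```text
t: 1.35
tool_pos: [0.4542, -0.1486, 0.1736]
eef_rot: [0.998, 0.064, -0.006, -0.003]
force: [-1.3, 0.2, 0.2]
width: 1.001
grip_force: 0.0
t 1.35 box mm [-108.9  -29.3  173.6] F [-1.3  0.3  0.2] yaw 0.08
target [ 0.4582 -0.1488  0.1395] row [0.0056, 0.0013, 0.0454] [-0.0093, 0.0138, 0.0016]
[[297.31863964   0.         253.60237847]
 [  0.         297.31863964 194.00037745]
 [  0.           0.           1.        ]] [[0.0, -0.966, -0.257, 0.069], [1.0, 0.0, 0.0, -0.0], [-0.0, -0.257, 0.966, -0.091], [0.0, 0.0, 0.0, 1.0]]
```

View pics/w1.png

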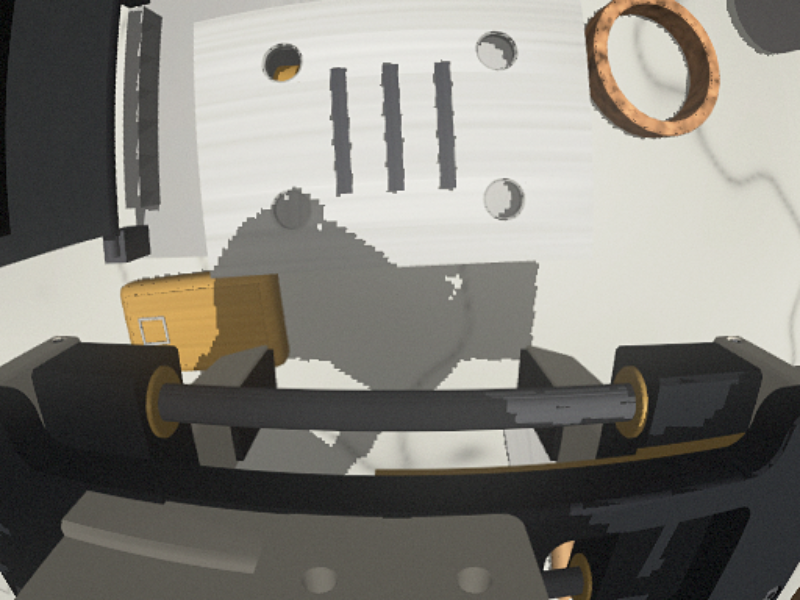

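The wrist view shows the cover's near edge at about row 265. The fingers, at about (240,360) and (560,360), are still behind it, and the left fence and guard are at the left edge, near (140,110). Next I lower the tool and push towards +x.

```bash
python3 -m crank '[[0,0,0.046,0,0,0,1],[0,0,0.046,0,0,0,1],[0.01,0,0.046,0,0,0,1],[0.01,0,0.046,0,0,0,1]]'
python3 -c "
from h import *;from station import r
s=r.state();show(s);go(s,-64,-30,139.5)"
```

```text
t: 1.73
tool_pos: [0.4671, -0.1507, 0.1477]
eef_rot: [0.998, 0.063, 0.002, 0.001]
force: [0.6, -0.0, 0.6]
width: 0.999
grip_force: 0.0
t 1.73 box mm [-96.4 -33.  147.7] F [ 0.6 -0.1  0.6] yaw -0.03
target [ 0.4988 -0.1436  0.1395] row [0.0431, -0.0041, 0.0111] [0.003, -0.0048, -0.0006]
```

```bash
python3 -m crank '[[0,0,0.0075,0,0,0,1],[0,0,0.0075,0,0,0,1],[0,0,0.0075,0,0,0,1],[0,0,0.0075,0,0,0,1]]'
python3 -c "
from h import *;from station import r
s=r.state();show(s);go(s,-80,-30,139.5)"
```

```text
t: 2.07
tool_pos: [0.465, -0.1499, 0.1402]
eef_rot: [0.998, 0.064, 0.0, 0.0]
force: [0.5, -0.3, -0.6]
width: 1.003
grip_force: 0.0
t 2.07 box mm [-98.3 -32.  140.2] F [ 0.4 -0.4 -0.6] yaw 0.0
target [ 0.483  -0.1456  0.1395] row [0.0244, -0.0027, 0.0009] [0.0006, -0.0007, 0.0]
```

```bash
python3 -m crank '[[0.008,0,0,0,0,0,1],[0.015,0,0,0,0,0,1],[0.022,0,0,0,0,0,1],[0.029,0,0,0,0,0,1],[0.035,0,0,0,0,0,1]]'
python3 -m crank '[[0.002,0,0,0,0,0,1],[0.004,0,0,0,0,0,1],[0.006,0,0,0,0,0,1]]'
python3 -c "
from h import *;from station import r
s=r.state();show(s);go(s,-64,-32,139.5)"
```

```text
t: 2.48
tool_pos: [0.4915, -0.1464, 0.1395]
eef_rot: [0.998, 0.064, -0.0, 0.0]
force: [-1.2, -0.0, 2.2]
width: 0.996
grip_force: 0.9
t: 2.73
tool_pos: [0.4954, -0.1459, 0.1395]
eef_rot: [0.998, 0.064, -0.0, -0.0]
force: [-1.9, 0.0, 1.2]
width: 0.996
grip_force: 0.8
t 2.73 box mm [-67.7 -31.9 139.5] F [-1.9  0.3  1.2] yaw 0.01
target [ 0.4991 -0.1456  0.1395] row [0.0049, 0.0002, -0.0] [-0.0001, 0.0007, 0.0003]
```

Now creep forward in 1.5 mm steps until the fence pushes back.

```bash
python3 -m crank '[[0.002,0,0,0,0,0,1],[0.004,0,0,0,0,0,1],[0.005,0,0,0,0,0,1],[0.006,0,0,0,0,0,1],[0.006,0,0,0,0,0,1]]'
python3 - <<'E'
from h import *;from station import r,vision
s=r.state();show(s)
d=vision.grab_frame("top");P=cloud(d);Z=P[...,2];m=(Z>.08)&(Z<.087)&(P[...,0]>.4)&(P[...,0]<.64)&(P[...,1]>-.25)&(P[...,1]<-.05)
d=vision.grab_frame("scene");cv2.imwrite("pics/s2.png",cv2.resize(d["frame"][140:280,190:350,::-1],(800,700))[:600])
E
```

```text
t: 3.15
tool_pos: [0.497, -0.1457, 0.1393]
eef_rot: [0.998, 0.064, -0.004, -0.0]
force: [-13.7, -5.2, 7.8]
width: 1.003
grip_force: 7.2
t 3.15 box mm [-66.1 -31.9 139.3] F [-14.3  -3.4   7.8] yaw 0.02
```

View pics/s2.png

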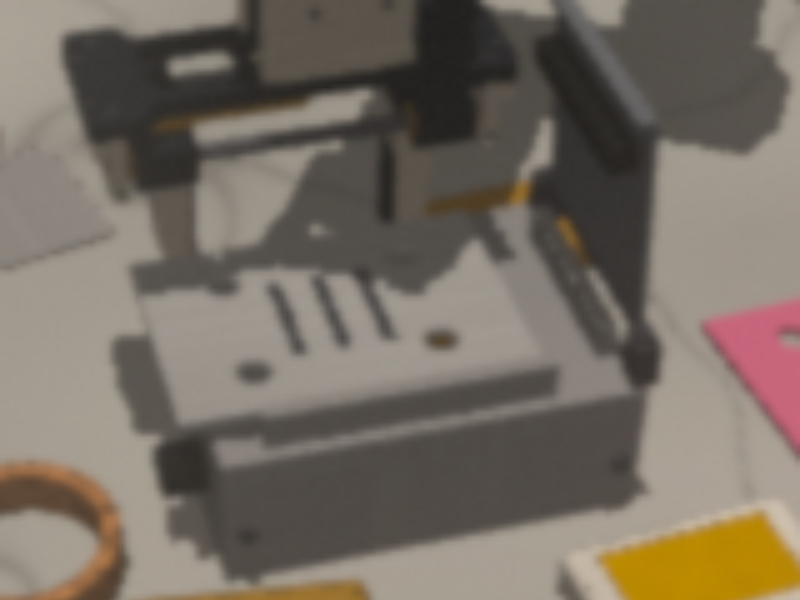

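The plate's front edge lies flush along the far fence, and 14 N confirms contact. I now back off, lift and turn 90° for the push towards +y.

```bash
python3 -m crank '[[-0.025,0,0,0,0,0,1],[-0.045,0,-0.02,0,0,0,1],[-0.045,0,-0.07,0,0,0,0.5],[-0.045,0,-0.12,0,0,0,0.5],[-0.045,0.02,-0.14,0,0,-0.05,0.5]]'
python3 -m crank '[[0,0.04,0,0,0,-0.16,0.5],[0.0,0.08,0,0,0,-0.32,0.5],[0.0,0.12,0,0,0,-0.48,0.5],[0.0,0.14,0,0,0,-0.64,0.5],[0.0,0.14,0,0,0,-0.8,0.5]]'
python3 -c "
from h import *;from station import r
s=r.state();show(s);go(s,0,-140,240,90)"
```

```text
t: 3.67
tool_pos: [0.4694, -0.1638, 0.2493]
eef_rot: [0.996, 0.084, 0.003, 0.001]
force: [1.8, -0.5, 0.3]
width: 0.831
grip_force: 0.0
t: 4.08
tool_pos: [0.4863, -0.2715, 0.2445]
eef_rot: [0.922, 0.387, 0.0, 0.001]
force: [-0.3, 0.7, -0.4]
width: 0.512
grip_force: 0.0
t 4.08 box mm [ -92.7 -155.2  244.5] F [-0.2  0.8 -0.4] yaw 38.25
target [ 0.5763 -0.2446  0.24  ] row [0.1097, 0.0606, 0.0061] [0.0027, 0.0016, -1.15]
```

```bash
python3 -m crank '[[0.04,0.02,0,0,0,-0.16,0.5],[0.07,0.04,0,0,0,-0.32,0.5],[0.1,0.055,0,0,0,-0.48,0.5],[0.11,0.06,0,0,0,-0.64,0.5],[0.11,0.06,0,0,0,-0.79,0.5]]'
python3 -c "
from h import *;from station import r
s=r.state();show(s);go(s,0,-140,170,90)"
```

```text
t: 4.5
tool_pos: [0.5779, -0.24, 0.2441]
eef_rot: [0.758, 0.652, 0.001, 0.0]
force: [-0.7, -0.3, 0.8]
width: 0.499
grip_force: 0.0
t 4.5 box mm [   2.1 -135.7  244.1] F [-0.7 -0.2  0.8] yaw 74.07
target [ 0.5763 -0.2446  0.17  ] row [-0.0064, -0.0013, 0.0988] [0.0017, -0.0002, -0.354]
```

```bash
python3 -m crank '[[-0.006,-0.001,0,0,0,-0.16,0.5],[-0.006,-0.001,0,0,0,-0.354,0.5],[-0.006,-0.001,0.05,0,0,-0.354,0.5],[-0.006,-0.001,0.1,0,0,-0.354,0.5],[-0.006,-0.001,0.1,0,0,-0.354,0.5]]'
python3 -m crank '[[0,0,0.02,0,0,0,0.5],[0,0,0.035,0,0,0,0.5],[0,0,0.035,0,0,0,0.5],[0,0,0.035,0,0,0,0.5]]'
python3 -c "
from h import *;from station import r
s=r.state();show(s);go(s,0,-110,139.5,90)"
```

```text
t: 4.92
tool_pos: [0.5714, -0.2436, 0.1626]
eef_rot: [0.664, 0.748, -0.001, -0.006]
force: [-1.8, 0.5, -0.7]
width: 0.496
grip_force: 0.0
t: 5.25
tool_pos: [0.5745, -0.2454, 0.144]
eef_rot: [0.664, 0.748, 0.0, 0.0]
force: [0.3, 0.3, -0.4]
width: 0.498
grip_force: 0.0
t 5.25 box mm [  -1.9 -140.6  144. ] F [ 0.3  0.3 -0.4] yaw 89.53
target [ 0.5725 -0.2148  0.1395] row [0.0409, 0.0022, 0.0059] [0.0001, 0.0001, -0.0104]
```

```bash
python3 -m crank '[[0.01,0.002,0.006,0,0,-0.01,0.5],[0.022,0.002,0.006,0,0,-0.01,0.5],[0.034,0.002,0.006,0,0,-0.01,0.5],[0.044,0.002,0.006,0,0,-0.01,0.5],[0.052,0.002,0.006,0,0,-0.01,0.5]]'
python3 -m crank '[[0.002,0,0,0,0,0,0.5],[0.004,0,0,0,0,0,0.5],[0.005,0,0,0,0,0,0.5]]'
python3 -c "
from h import *;from station import r
s=r.state();show(s);go(s,0,-90,139.5,90)"
```

```text
t: 5.67
tool_pos: [0.5712, -0.2053, 0.1394]
eef_rot: [0.66, 0.751, -0.0, 0.0]
force: [0.2, -1.0, 0.6]
width: 0.5
grip_force: 0.8
t: 5.92
tool_pos: [0.5709, -0.2028, 0.1393]
eef_rot: [0.661, 0.751, -0.0, 0.001]
force: [-0.5, -1.6, 1.1]
width: 0.498
grip_force: 1.1
t 5.92 box mm [-1.000e-01 -9.790e+01  1.393e+02] F [-0.7 -1.5  1.1] yaw 90.01
target [ 0.5699 -0.195   0.1395] row [0.0106, 0.0001, -0.0003] [0.0008, 0.0013, 0.0003]
```

```bash
python3 -m crank '[[0.003,0,0,0,0,0,0.5],[0.005,0,0,0,0,0,0.5],[0.007,0,0,0,0,0,0.5],[0.009,0,0,0,0,0,0.5],[0.009,0,0,0,0,0,0.5]]'
python3 - <<'E'
from h import *;from station import r,vision
s=r.state();show(s)
d=vision.grab_frame("scene");P=cloud(d);Z=P[...,2]
q=np.einsum('ij,hwj->hwi',B.T,P[...,:2]-C)
m=(abs(q[...,0])<50)&(abs(q[...,0])>0)&(q[...,0]>-.05)&(q[...,0]<.05)&(q[...,1]>-.07)&(q[...,1]<.07)
print("cover z median",np.median(Z[m]))
E
```

```text
t: 6.33
tool_pos: [0.5698, -0.1959, 0.1387]
eef_rot: [0.661, 0.751, -0.0, 0.0]
force: [0.8, -1.4, -0.8]
width: 0.503
grip_force: 0.5
t 6.33 box mm [ -0.3 -90.9 138.7] F [ 0.6 -1.5 -0.8] yaw 90.0
cover z median 0.25088741411068777
```

```bash
python3 -m crank '[[0.0015,0,0,0,0,0,0.5],[0.003,0,0,0,0,0,0.5],[0.0035,0,0,0,0,0,0.5],[0.0035,0,0,0,0,0,0.5]]'
python3 - <<'E'
from h import *;from station import r,vision
s=r.state();show(s)
d=vision.grab_frame("scene");P=cloud(d)
cv2.imwrite("pics/s3.png",cv2.resize(d["frame"][140:280,190:350,::-1],(800,700))[:600])
np.savez("pics/s3.npz",**d)
q=(P[...,:2]-C)@B
for z in np.arange(.068,.095,.003):
    print(round(z,3),((q[...,0]>-.05)&(q[...,0]<.05)&(abs(q[...,1])<.07)&(abs(P[...,2]-z)<.0015)).sum())
E
```

```text
t: 6.72
tool_pos: [0.5698, -0.1949, 0.1391]
eef_rot: [0.661, 0.751, -0.001, 0.001]
force: [0.5, -7.3, -0.2]
width: 0.502
grip_force: 3.7
t 6.72 box mm [-1.000e-01 -8.990e+01  1.391e+02] F [-0.5 -7.3 -0.2] yaw 90.0
0.068 4
0.071 21
0.074 886
0.077 335
0.08 9
0.083 0
0.086 0
0.089 0
0.092 0
```

View pics/s3.png

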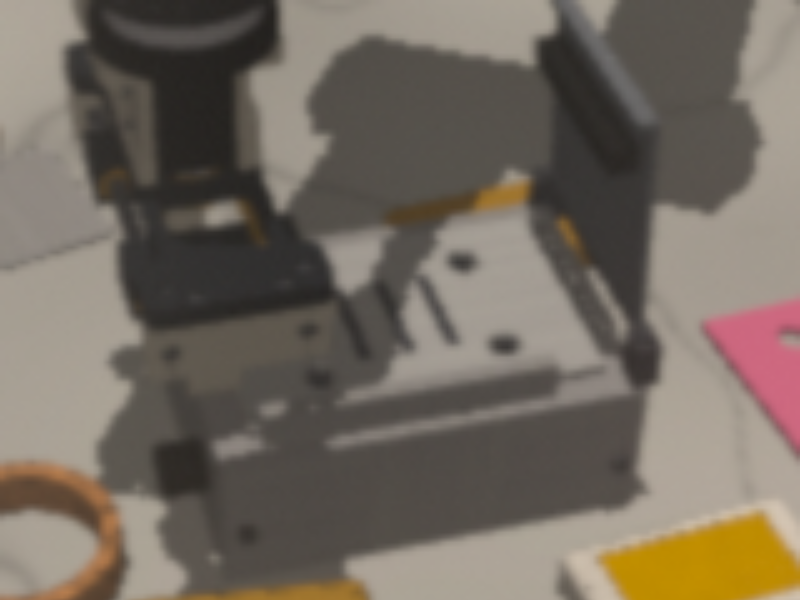

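Most of the plate now reads z ≈ 0.075, so it has dropped over the pins and lies flush. I retreat, check it, and go over to the back of the guard.

```bash
python3 -m crank '[[-0.02,0,0,0,0,0,0.3],[-0.045,0,-0.02,0,0,0,0],[-0.045,0,-0.07,0,0,0,0],[-0.045,0,-0.12,0,0,0,0],[-0.045,0,-0.17,0,0,0,0]]' 5
python3 -m crank '[[0,0,-0.05,0,0,0,0],[0,0.05,-0.05,0,0,0,0],[0,0.1,-0.05,0,0,0,0],[0,0.1,-0.05,0,0,0,0]]'
python3 - <<'E'
from h import *;from station import r,vision
s=r.state();show(s);go(s,0,145,300,90)
d=vision.grab_frame("scene");P=cloud(d);q=(P[...,:2]-C)@B
m=(abs(q[...,0])<.05)&(abs(q[...,1])<.075)&(P[...,2]>.06)&(P[...,2]<.1)
p=np.c_[q[m],P[...,2][m]];A=np.c_[p[:,:2],np.ones(len(p))];print("plane",np.linalg.lstsq(A,p[:,2],rcond=None)[0].round(4),len(p))
for a in(-.04,0,.04):
  for b in(-.06,0,.06):
    k=(abs(p[:,0]-a)<.012)&(abs(p[:,1]-b)<.015);print(a,b,k.sum(),np.median(p[k,2]).round(4))
cv2.imwrite("pics/s4.png",cv2.resize(d["frame"][140:280,190:350,::-1],(800,700))[:600])
E
```

```text
t: 7.18
tool_pos: [0.5734, -0.2275, 0.2674]
eef_rot: [0.661, 0.75, 0.0, -0.001]
force: [0.9, -1.2, -0.6]
width: 0.189
grip_force: 0.0
t: 7.52
tool_pos: [0.6526, -0.2166, 0.3021]
eef_rot: [0.66, 0.751, 0.001, 0.0]
force: [-0.9, -0.5, -1.1]
width: 0.009
grip_force: 0.0
t 7.52 box mm [  79.2 -121.9  302.1] F [-1.  -0.4 -1.1] yaw 90.11
target [0.5401 0.0381 0.3   ] row [0.3561, -0.105, 0.0031] [0.0026, -0.0016, 0.0024]
plane [ 0.0002 -0.      0.0747] 1767
-0.04 -0.06 79 0.0746
-0.04 0 76 0.0747
-0.04 0.06 78 0.0744
0 -0.06 100 0.0747
0 0 96 0.0745
0 0.06 88 0.0747
0.04 -0.06 62 0.0749
0.04 0 57 0.0746
0.04 0.06 71 0.0747
```

View pics/s4.png

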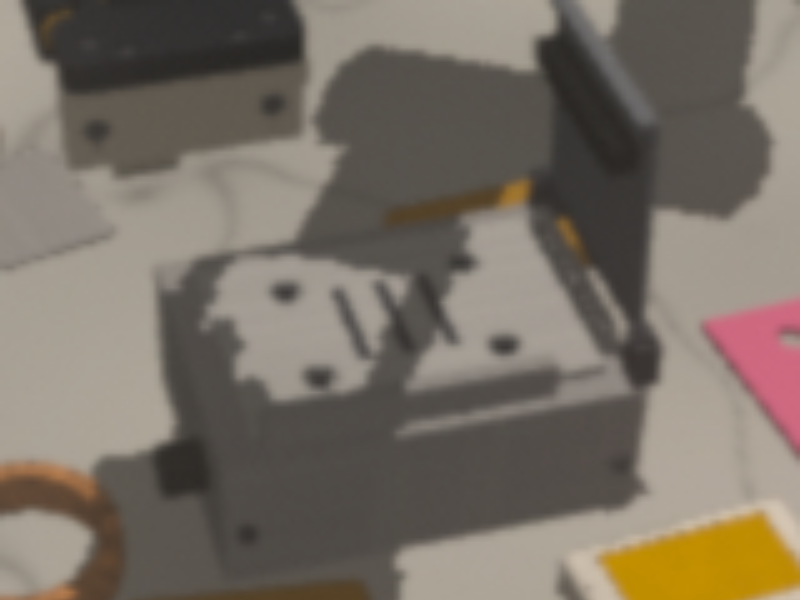

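The plane fit is level at 74.7 mm and pins show in all four holes, so the cover is seated. Now I go over the guard.

```bash
python3 -m crank '[[0.05,-0.02,0,0,0,0,0],[0.1,-0.04,0,0,0,0,0],[0.15,-0.06,0,0,0,0,0],[0.2,-0.08,0,0,0,0,0],[0.25,-0.1,0,0,0,0,0]]'
python3 -m crank '[[0.05,0,0,0,0,0,0],[0.106,-0.005,0,0,0,0,0],[0.106,-0.005,0,0,0,0,0],[0.106,-0.005,0,0,0,0,0],[0.106,-0.005,0,0,0,0,0]]'
python3 -c "
from h import *;from station import r
s=r.state();show(s);go(s,0,130,243,90)"
```

```text
t: 7.98
tool_pos: [0.5478, -0.04, 0.3037]
eef_rot: [0.661, 0.75, -0.0, -0.0]
force: [0.9, 0.8, -0.2]
width: 0.004
grip_force: 0.0
t: 8.4
tool_pos: [0.5359, 0.0368, 0.304]
eef_rot: [0.661, 0.751, -0.0, 0.0]
force: [0.6, -1.0, -0.5]
width: 0.004
grip_force: 0.0
t 8.4 box mm [ -4.3 144.3 304. ] F [ 0.5 -1.  -0.5] yaw 90.02
target [0.542  0.0232 0.243 ] row [-0.019, 0.0057, 0.0814] [0.0001, 0.0007, 0.0004]
```

Descend behind it to z = 243.

```bash
python3 -m crank '[[0,0.005,0.04,0,0,0,0],[0,0.005,0.081,0,0,0,0],[0,0.005,0.081,0,0,0,0],[-0.02,0.005,0.081,0,0,0,0],[-0.02,0.005,0.081,0,0,0,0]]'
python3 -c "
from h import *;from station import r
s=r.state();show(s)
for t in(101.6,243),(77.4,238.7),(54.8,227),(36.6,209.3),(24.5,187),(20.3,170.5),(19.5,160): go(s,0,*t,90)"
```

```text
t: 8.82
tool_pos: [0.5424, 0.0202, 0.2436]
eef_rot: [0.662, 0.75, -0.0, 0.0]
force: [0.1, -0.9, 1.1]
width: 0.005
grip_force: 0.0
t 8.82 box mm [  0.  126.9 243.6] F [-0.  -0.9  1.1] yaw 89.84
target [ 0.5456 -0.0049  0.243 ] row [-0.0338, 0.0001, 0.0009] [-0.0003, 0.0014, -0.0035]
target [ 0.5487 -0.0289  0.2387] row [-0.066, 0.0002, 0.0066] [-0.0003, 0.0014, -0.0035]
target [ 0.5515 -0.0513  0.227 ] row [-0.0962, 0.0003, 0.0223] [-0.0003, 0.0014, -0.0035]
target [ 0.5538 -0.0694  0.2093] row [-0.1204, 0.0003, 0.0459] [-0.0003, 0.0014, -0.0035]
target [ 0.5554 -0.0814  0.187 ] row [-0.1365, 0.0004, 0.0756] [-0.0003, 0.0014, -0.0035]
target [ 0.5559 -0.0856  0.1705] row [-0.1421, 0.0004, 0.0976] [-0.0003, 0.0014, -0.0035]
target [ 0.556  -0.0864  0.16  ] row [-0.1431, 0.0004, 0.1116] [-0.0003, 0.0014, -0.0035]
```

```bash
python3 -m crank '[[-0.02,0,0.001,0,0,0,0],[-0.034,0,0.001,0,0,0,0],[-0.05,0,0.004,0,0,0,0],[-0.066,0,0.0066,0,0,0,0],[-0.081,0,0.0145,0,0,0,0]]'
python3 -m crank '[[-0.015,0,0.008,0,0,0,0],[-0.028,0,0.02,0,0,0,0],[-0.039,0,0.0315,0,0,0,0],[-0.039,0,0.0315,0,0,0,0]]'
python3 -c "
from h import *;from station import r
s=r.state();show(s)
for t in(24.5,187),(20.3,170.5),(19.5,160): go(s,0,*t,90)"
```

```text
t: 9.23
tool_pos: [0.5501, -0.0383, 0.2331]
eef_rot: [0.661, 0.751, 0.001, 0.001]
force: [-0.3, 1.7, 3.1]
width: -0.001
grip_force: 1.4
t: 9.57
tool_pos: [0.5525, -0.0679, 0.2061]
eef_rot: [0.661, 0.75, -0.001, -0.001]
force: [-0.1, -0.2, 0.2]
width: 0.009
grip_force: 0.0
t 9.57 box mm [ -1.1  38.2 206.1] F [-0.1 -0.2  0.2] yaw 89.9
target [ 0.5554 -0.0814  0.187 ] row [-0.0183, 0.0016, 0.0255] [-0.0044, -0.0006, -0.0022]
target [ 0.5559 -0.0856  0.1705] row [-0.0239, 0.0017, 0.0475] [-0.0044, -0.0006, -0.0022]
target [ 0.556  -0.0864  0.16  ] row [-0.025, 0.0017, 0.0615] [-0.0044, -0.0006, -0.0022]
```

```bash
python3 -m crank '[[-0.01,0,0.01,0,0,0,0],[-0.018,0,0.025,0,0,0,0],[-0.022,0,0.036,0,0,0,0],[-0.024,0,0.047,0,0,0,0],[-0.025,0,0.053,0,0,0,0]]'
python3 -m crank '[[0,0,0.002,0,0,0,0],[0,0,0.004,0,0,0,0],[0,0,0.006,0,0,0,0],[0,0,0.007,0,0,0,0],[0,0,0.007,0,0,0,0]]'
python3 - <<'E'
from h import *;from station import r,vision
s=r.state();show(s)
d=vision.grab_frame("scene");P=cloud(d);q=(P[...,:2]-C)@B
for b in(.08,.06,.04,.02,0,-.01):
    k=(abs(q[...,0])<.05)&(abs(q[...,1]-b)<.008)&(P[...,2]>.06)&(P[...,2]<.125);print(b,k.sum(),np.median(P[...,2][k]).round(4))
E
```

```text
t: 9.98
tool_pos: [0.5554, -0.0851, 0.1674]
eef_rot: [0.661, 0.751, -0.0, -0.0]
force: [0.6, -0.9, 1.8]
width: 0.01
grip_force: 0.9
t: 10.4
tool_pos: [0.5556, -0.0847, 0.1637]
eef_rot: [0.661, 0.751, -0.0, 0.0]
force: [0.1, 0.6, 0.4]
width: -0.001
grip_force: 0.2
t 10.4 box mm [ -0.3  21.2 163.7] F [0.2 0.5 0.4] yaw 90.01
0.08 115 0.094
0.06 102 0.0949
0.04 101 0.0958
0.02 125 0.0974
0 222 0.098
-0.01 310 0.0971
```

```bash
python3 -m crank '[[0,0,0.002,0,0,0,0],[0,0,0.004,0,0,0,0],[0,0,0.006,0,0,0,0],[0,0,0.007,0,0,0,0],[0,0,0.007,0,0,0,0]]'
python3 - <<'E'
from h import *;from station import r
show(r.state())
E
```

```text
t: 10.87
tool_pos: [0.5556, -0.0848, 0.1596]
eef_rot: [0.661, 0.751, 0.0, 0.0]
force: [-4.5, -0.1, 11.4]
width: 0.005
grip_force: 5.7
t 10.87 box mm [ -0.2  21.1 159.6] F [-4.5  0.4 11.4] yaw 90.0
```

Firm contact at the stop (11 N). I lift clear and check.

```bash
python3 -m crank '[[0,0,-0.02,0,0,0,0],[0,0,-0.07,0,0,0,0],[0,0,-0.12,0,0,0,0],[0,0,-0.16,0,0,0,0],[0,0,-0.18,0,0,0,0]]'
python3 -m crank '[[0,0.05,0,0,0,0,0],[0,0.1,0,0,0,0,0],[0,0.14,0,0,0,0,0],[0,0.14,0,0,0,0,0],[0,0.14,0,0,0,0,0]]'
python3 - <<'E'
from h import *;from station import r,vision
s=r.state();show(s)
for n in("scene","top"):
    d=vision.grab_frame(n);P=cloud(d);q=(P[...,:2]-C)@B;Z=P[...,2]
    k=(abs(q[...,0])<.045)&(q[...,1]>-.005)&(q[...,1]<.08)&(Z>.085)&(Z<.11)
    print(n,"guard slope",np.polyfit(q[...,1][k],Z[k],1),k.sum())
    k=(abs(q[...,0])<.045)&(q[...,1]>-.075)&(q[...,1]<-.03)&(Z>.06)&(Z<.1)
    print("cover",np.median(Z[k]),k.sum())
    if n=="scene":cv2.imwrite("pics/s5.png",cv2.resize(d["frame"][:,:,::-1],(800,600)))
E
```

```text
t: 11.28
tool_pos: [0.5566, -0.0849, 0.2975]
eef_rot: [0.661, 0.751, 0.001, 0.003]
force: [-0.1, -0.7, 1.0]
width: 0.007
grip_force: 0.0
t: 11.7
tool_pos: [0.6604, -0.071, 0.2914]
eef_rot: [0.66, 0.751, -0.001, -0.001]
force: [-0.4, 0.4, -0.0]
width: 0.006
grip_force: 0.0
t 11.7 box mm [105.5  21.5 291.4] F [-0.3  0.5 -0. ] yaw 90.05
scene guard slope [0.00192495 0.09360857] 975
cover 0.07466035441647523 519
top guard slope [0.00252485 0.09378353] 373
cover 0.07457982127376728 480
```

View pics/s5.png

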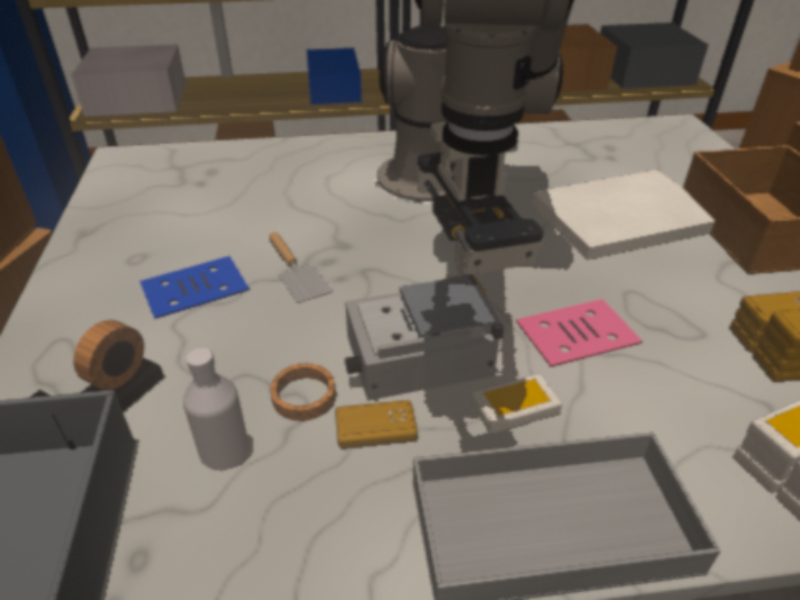

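The guard is level over the flush cover (at about (450,305)), the bystanders are where they were, and the arm is clear.

```bash
python3 -c "
from station import r
print(r.sign_off())"
```

```text
the job is handed in; nothing more can be done
None
```

The cover is seated flat over all four pins, the guard is folded down level on its stop, the bystanders look unmoved in the last picture, and the job is handed in at about 12 s; the sign-off gave no verdict.

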